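Push a spoiled lemon into the scrap caddy and shut its lid gently by the lever

TASK

The lemon on the raised chopping board is past its best. Open the steel scrap caddy at the end of the board by pushing its ball-ended lever over until the lid stays up by itself, push the lemon along the board so that it drops into the caddy, then bring the lever back and ease the lid down until it is fully shut, without letting it slam. Nothing needs gripping: do not pick the lemon up, work the lid only through the lever without touching the lid itself, and leave everything else where it is.

Things in the scene. Friction and masses are not known exactly. Their poses are not given: they have to be found in the camera images.
- prep_stand: Fixed chopping board, 220 (x) x 340 (y) x 20 mm, on a steel-rod stand. Origin on the worktop under the board's centre; x to its rear edge, y along it to the caddy's end, z up. Board top at z = 120 mm, edges at x = +-110, y = +-170 mm. A rail along the front and rear edges (x = +-116 mm, top at z = 133 mm); both y ends are open.
- caddy: Fixed open steel scrap caddy beyond the board's +y end, 150 (x) x 160 (y) x 112 mm high, walls 3 mm. Origin on the worktop under its middle, at x = 30, y = 256 mm of prep_stand's frame, same axes. 6 mm gap to the board; its rim is 8 mm below the board's top. What is pushed off the board's end within 65 mm of its middle line falls in.
- caddy_lid: Flat steel lid, 156 x 166 x 11 mm, 0.14 kg, hinged on the caddy's far rim (+y, away from the board). Origin on the hinge line; z square to the lid, up when shut. It turns up and away from the board to its stop at 1.75 rad (100 degrees); past upright it stays there by itself, before upright it falls shut freely. Not to be touched.
- caddy_lever (a joint): Lever on the caddy's front, rad: 0 = lid shut, 1.75 = lid fully open. A connecting rod turns lid and lever by the same angle, both ways. At 0 the lever leans 50 degrees from upright towards the board (-y), at 1.75 as far to +y; it turns in an upright plane parallel to the caddy's front. Opening takes about 1.5 N at the knob.
- lever_knob (a point): Centre of the black ball knob, 28 mm in diameter, on the lever's end, 62 mm in front of the caddy's front face. Its arc about lever_pivot has radius 112 mm: shut, it is 86 mm to -y of the pivot and 72 mm above it; open, 86 mm to +y and 72 mm above. The 8 mm rod comes from the pivot's side. Room for a finger on either side (+-y).
- lever_pivot (a point): Point on the lever's turning axis (parallel to the caddy's x), in the plane in which the knob moves; 112 mm above the worktop, at x = -137, y = -35 mm of the caddy's frame. Axes as the caddy's.
- lemon_center (a point): Middle of the loose lemon on the middle or left part of the board: yellow, 76 mm long, 58 mm thick, 0.12 kg, its middle 30 mm above the board. The only lemon here. It rolls easily and its axes turn with it.
- peeler: White-handled vegetable peeler, 170 x 25 x 18 mm, lying across the right end of the chopping board. Loose; leave it alone.
- egg: Loose hen's egg, 55 x 42 mm, on the worktop front left. Leave it alone.
- cream_jug: White ceramic cream jug, 67 x 103 x 85 mm high, on the worktop to the left of the caddy. Loose; leave it alone.
- teaspoon: Steel teaspoon, 134 mm long, on the worktop in front of the board. Loose; leave it alone.
- sardine_tin: Flat sardine tin, 63 x 105 x 23 mm, on the worktop front left. Loose; leave it alone.
- scissors: Kitchen scissors with red grips, 199 mm long, on the worktop front right. Loose; leave them alone.
- tomato_tin: Low round food tin, diameter 76 mm, 58 mm high, on the worktop behind the caddy. Loose; leave it alone.
Not all that is in view belongs to the job. What is meant by the part that bears lemon_center is not blue or purple, and is the larger of those in its own colour.

How it is judged:
On the way, in this order (a step that is already met when the one before it is completed fails the run):
1. The lid stands open by itself, the fingers clear of the lever (angle between caddy_lid's own z axis and vertical above 1.6 rad and contact force between the fingers and caddy_lever below 0.05 N), for 0.2 s.
2. The lemon lies in the caddy while the lid is still up (x of lemon_center in the frame of caddy between -0.072 and 0.072 m and y of lemon_center in the frame of caddy between -0.077 and 0.077 m and z of lemon_center in the frame of caddy between 0.01 and 0.1 m and angle between caddy_lid's own z axis and vertical above 1.2 rad), for 0.2 s.
At the end, for the whole second after the job is handed in: The lid is shut (within 0.05 rad) with the lever back at its closed position (within 0.05 rad) and still, and the lemon lies inside the caddy below its rim (angle between caddy_lid's own z axis and vertical below 0.05 rad and value of joint caddy_lever below 0.05 rad and velocity of joint caddy_lever above -0.1 rad/s and x of lemon_center in the frame of caddy between -0.072 and 0.072 m and y of lemon_center in the frame of caddy between -0.077 and 0.077 m and z of lemon_center in the frame of caddy between 0.01 and 0.1 m); the robot touches nothing.
It fails at once if The lid slams: it closes faster than 2 rad/s somewhere between 0.35 and 0.05 rad of shut (angle between caddy_lid's own z axis and vertical between 0.05 and 0.35 rad and velocity of joint caddy_lever below -2 rad/s).
It fails at once if The lemon is lifted (its middle more than 20 mm above where it lies on the board) or falls beside the caddy (z of lemon_center in the frame of prep_stand above 0.17 m or (height (world z) of lemon_center below 0.09 m and not (x of lemon_center in the frame of caddy between -0.072 and 0.072 m and y of lemon_center in the frame of caddy between -0.077 and 0.077 m and z of lemon_center in the frame of caddy between 0.01 and 0.1 m))).
It fails at once if The robot touches the lid itself (contact force between any of the fingers, the arm and caddy_lid above 0.5 N).
It fails at once if A bystander is disturbed (moved more than 25 mm) (distance of any of peeler, egg, cream_jug, teaspoon, sardine_tin, scissors, tomato_tin from where it was at the start of the episode above 0.025 m).
It also fails if it takes over 72 s, if anything falls off the work surface, if the arm or the gripper's body presses on something with over 40 N, if the wrist force passes 120 N, or if a joint passes its speed limit or range.

ROBOT

A 7-joint arm with a two-finger parallel gripper is mounted at the origin on a cart in front of the work surface, level with it; the furniture and walls round the work are solid. World frame = base frame: x ahead of the robot, y to its left, z up, the work surface at z = 0. Lengths are in m, angles in rad, forces in N, time in s.
With the tool pointing down it reaches from about 0.4 to 0.9 m from the base axis. Payload 5.6 kg.
Tool frame: the origin (TCP) lies midway between the tips of the shut fingers; the grasp point (between the pads) lies 19 mm behind it; z points along the fingers, y is the line along which they close (so a half turn about z gives the same grasp; the last joint's range is limited). The gripper opens to 92 mm and grips with 3 to 60 N. Pads are 20 mm wide; open, the fingers measure 128 mm over their backs; the gripper's body (75 mm by 189 mm) begins 69 mm behind the grasp point.
Start: joints at [1.272, 0.468, -0.012, 1.603, 0.006, 1.071, -0.056], TCP at [0.164, -0.629, 0.215] pointing down, gripper open.
Joint ranges: [-2.53, 2.53], [-0.31, 2.02], [-1.57, 1.55], [0.28, 2.44], [-1.29, 4.43], [0.15, 1.84], [-2.92, 2.92]. Speed limits (rad/s): [2.57, 2.57, 3.14, 3.14, 3.14, 3.14, 3.14].

INTERFACE

Orientations are given as a 3x3 rotation matrix whose columns are the frame's x, y, z axes.
In Python, from station import env, effector, solver, viewer, workorder, search_frame, tip_of gives the robot as it stands. Calls block until the motion is done:
- env.reach(position, orientation): joint-space move of the TCP to a pose.
- env.movel(position, frame=None, rate=0.15): straight line of the TCP; frame=None keeps the orientation; rate is the mean speed in m/s.
- env.goto_joints(angles): joint-space move.
- effector.release() and effector.grasp(squeeze=None): open the fingers fully, or close them until they stop; squeeze is the grip in N (None keeps the last).
- env.pause(seconds).
- solver.inverse_kinematics(position, orientation): joint angles nearest the present ones, or None.
- env.sense(): the state.
- viewer.read_camera(name): name is "scene" or "side" or "wrist"; returns (picture, depth): 420x560x3 uint8, red, green, blue; 420x560 float32, m along the optical axis (not along the pixel's ray), 0 where there is no reading.
- viewer.camera_info(name): a dict with "intrinsics" (3x3 intrinsics, pixels), "dist_coeffs" ([k1, k2, p1, p2, k3] as OpenCV has them; the pictures are not rectified), "eye" and "rotation" of the camera in the world; the wrist camera has in their place "T_tool_cam" (4x4, takes a point from camera to tool coordinates, whose origin is the TCP and whose axes are the flange's). Camera axes: x right, y up, looking along -z (the intrinsics and any distortion apply to the point x, -y, -z); pixel columns grow to the right and rows downward; lengths in m; the calibration is good to about 2 mm. A picture is of the moment at which its call begins: read the wrist's pose just before it. camera_info takes no time and is no camera call.
A pose or a line that the arm cannot do raises env.PlanningError and nothing moves.
- workorder.finish_job(): hands the job in; it is judged then, once.
Trained networks look in the newest picture that a camera, given by its name, has taken for a name from the list of things; names that differ only in an ending like _2 or _b are one class to them, and where a whole thing is asked for, a point or a joint stands for the part that bears it (a point fixed in the world has none). Each returns a list of dicts, best first, with "score" (0 to 1); they miss things now and then, are a little off and sometimes report something else, mostly with a low value. They report only what shows in the picture. A call takes as long as a camera call. They do not tell look-alikes from the thing itself.
- search_frame(camera, name): "at" ([x, y, z] in m, in world coordinates, good to about 4 mm: the middle of the surface that is visible of it).
- tip_of(camera, name): "at" ([x, y, z] in m, in world coordinates, good to about 4 mm: a listed point, or the origin of a listed thing).
The state is a dict: "t": time; "joint_positions": joint angles; "joint_velocities": joint speeds; "tau": joint torques, N m; "ee_pos": TCP position; "tcp_rot": TCP orientation; "wrist_force": force on the tool from outside, world axes, zero at the start; "moment": the same for the moment, N m; "gripper_width": finger opening in m; "grasp_force": force on a finger pad.
Only numpy, scipy, OpenCV 4.12 (cv2) and the standard library are available. Lean on these libraries where they do the work, as an engineer would, in place of code of your own. Each camera call takes 0.05 s, during which the arm holds its last target. There are 200 camera calls.

## Working session

There is one attempt and no reset: what is moved stays moved. The work goes in short steps, each a Python script; the robot and the scene stay as the last script left them, time stands still between calls to the robot, and variables do not carry over. Pictures are saved under pics/ and viewed, at most 10 in all, crops included, and the job is handed in when it is done.

```bash
mkdir -p pics; ls; python3 - <<'E'
from station import *
import cv2,numpy as np
for c in ["scene","side"]:
    p,d=viewer.read_camera(c)
    cv2.imwrite(f"pics/{c}0.png",p[...,::-1]); np.save(f"pics/{c}0.npy",d)
    for n in ["prep_stand","caddy","caddy_lid","lever_knob","lever_pivot","lemon_center","peeler","egg","cream_jug","teaspoon","tomato_tin"]:
        print(c,n,[(np.round(r["at"],3).tolist(),round(r["score"],2)) for r in tip_of(c,n)][:4])
    print("sf lemon",[(np.round(r["at"],3).tolist(),round(r["score"],2)) for r in search_frame(c,"lemon_center")])
s=env.sense();print(s["t"],s["ee_pos"],s["tcp_rot"],s["gripper_width"])
i=viewer.camera_info("scene");print(i)
E
```

```text
pics
scene prep_stand [([0.6, -0.068, -0.002], 0.78)]
scene caddy [([0.654, 0.191, 0.003], 0.67)]
scene caddy_lid [([0.666, 0.262, 0.114], 0.76)]
scene lever_knob [([0.508, 0.08, 0.185], 0.4)]
scene lever_pivot [([0.514, 0.171, 0.108], 0.97)]
scene lemon_center [([0.622, -0.049, 0.15], 0.82), ([0.418, 0.052, 0.028], 0.76), ([0.409, -0.059, 0.021], 0.55)]
scene peeler [([0.591, -0.211, 0.125], 0.7)]
scene egg [([0.345, 0.324, 0.002], 0.53)]
scene cream_jug [([0.612, 0.349, -0.001], 0.77), ([0.515, 0.166, 0.111], 0.44)]
scene teaspoon [([0.36, -0.261, -0.001], 0.59)]
scene tomato_tin [([0.78, 0.14, 0.001], 0.77)]
sf lemon [([0.612, -0.064, 0.169], 0.71), ([0.618, -0.318, 0.035], 0.65), ([0.415, 0.036, 0.048], 0.61), ([0.408, -0.069, 0.036], 0.42)]
side prep_stand [([0.596, -0.061, -0.001], 0.79)]
side caddy [([0.653, 0.188, -0.002], 0.69)]
side caddy_lid [([0.665, 0.268, 0.109], 0.82), ([0.654, 0.19, -0.002], 0.72)]
side lever_knob [([0.507, 0.078, 0.186], 0.61)]
side lever_pivot [([0.513, 0.166, 0.111], 0.96)]
side lemon_center [([0.621, -0.049, 0.152], 0.8), ([0.42, 0.055, 0.031], 0.
[... 382 characters left out ...]
033], 0.43)]
1.3 [ 0.1644171  -0.62886686  0.21460163] [[ 9.67486517e-01  2.52922595e-01 -7.92023691e-06]
 [ 2.52922595e-01 -9.67486517e-01 -3.21846742e-05]
 [-1.58029538e-05  2.91350315e-05 -9.99999999e-01]] 0.09190699142243315
{'intrinsics': array([[532.36092225,   0.        , 275.9408071 ],
       [  0.        , 532.36092225, 208.09388168],
       [  0.        ,   0.        ,   1.        ]]), 'dist_coeffs': array([-0.10605677,  0.        ,  0.        ,  0.        ,  0.        ]), 'eye': array([ 0.41363652, -1.0524616 ,  1.59808679]), 'rotation': array([[ 0.99449448,  0.08355549, -0.0632393 ],
       [-0.10477181,  0.80377084, -0.58564094],
       [ 0.00189639,  0.58904237,  0.80809992]])}
```

View pics/scene0.png

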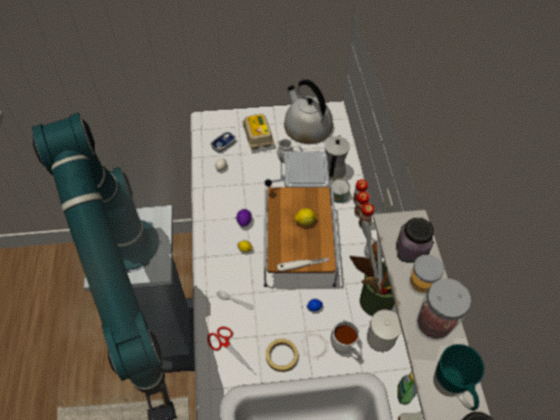

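View pics/side0.png

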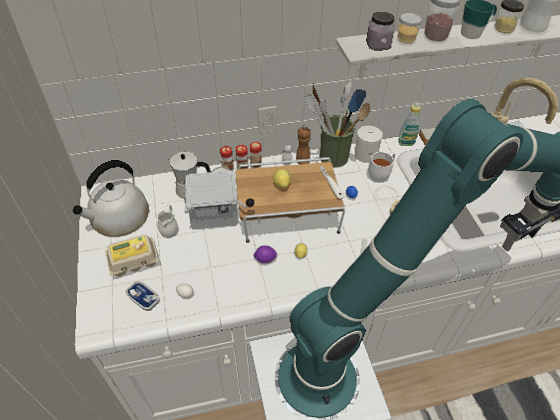

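Candidates for the lemon in the scene picture are the yellow one on the board (305,217), a small yellow one on the worktop (245,246), purple (244,217) and blue (315,305). I choose (305,217): it is the larger yellow one and lies on the board. Next I check it in a close crop and fit the frames.

```bash
cat > h.py <<'E'
from station import *
import numpy as np, json, cv2
from scipy.spatial.transform import Rotation as R
from scipy.optimize import least_squares
LOC={"prep_stand":(-.030,-.256,0),"caddy":(0,0,0),"caddy_lid":(0,.080,.112),"lever_pivot":(-.137,-.035,.112),"lever_knob":(-.137,-.121,.184)}
def Rz(a): return R.from_euler('z',a).as_matrix()
try: x0,y0,yaw=json.load(open("fit.json"))
except Exception: x0=y0=yaw=0
def W(p): return Rz(yaw)@np.array(p)+[x0,y0,0]     # caddy -> world
def C(p): return Rz(yaw).T@(np.array(p)-[x0,y0,0]) # world -> caddy
def lever(a,depth=.007):  # TCP pose with knob between fingers at lever angle a
    phi=np.radians(-50)+a; t=.3*phi
    k=np.array([-.137,-.035+.112*np.sin(phi),.112+.112*np.cos(phi)])
    z=np.array([0,-np.sin(t),-np.cos(t)]); y=np.array([0,-np.cos(t),np.sin(t)])
    M=np.column_stack([np.cross(y,z),y,z])
    return W(k+depth*z), Rz(yaw)@M, Rz(yaw)@z
def snap(cam,name):
    p,d=viewer.read_camera(cam); cv2.imwrite(f"pics/{name}.png",p[...,::-1]); return p,d
def look(cam,n,f=tip_of):
    return [(np.round(C(r["at"]),3).tolist(),round(r["score"],2)) for r in f(cam,n)]
def st():
    s=env.sense(); print("t",round(s["t"],2),"tcpC",np.round(C(s["ee_pos"]),4),"F",np.round(s["wrist_force"],1),"w",round(s["gripper_width"],4)); return s
E
python3 - <<'E'
from h import *
obs={"prep_stand":[(.6,-.068,0),(.596,-.061,0)],"caddy":[(.654,.191,0),(.653,.188,0)],"caddy_lid":[(.666,.262,.114),(.665,.268,.109)],"lever_knob":[(.508,.08,.185),(.507,.078,.186)],"lever_pivot":[(.514,.171,.108),(.513,.166,.111)]}
f=lambda v:np.concatenate([(Rz(v[2])@np.array(LOC[n])+[v[0],v[1],0]-np.array(o))[:2] for n in obs for o in obs[n]])
r=least_squares(f,[.65,.19,0]); print(r.x,np.round(r.fun*1e3,1))
json.dump(r.x.tolist(),open("fit.json","w"))
import h; h.x0,h.y0,h.yaw=r.x
print("lemon in caddy",h.C([.6215,-.049,.151]))
for a in (0,.6,1.2,1.72): print(a,h.lever(a)[0], solver.inverse_kinematics(*h.lever(a)[:2]))
p=cv2.imread("pics/side0.png"); cv2.imwrite("pics/crop.png",cv2.resize(p[130:270,170:370],None,fx=4,fy=4,interpolation=cv2.INTER_CUBIC))
E
```

```text
[ 0.65507111  0.18710914 -0.10578415] [-1.8  3.7  2.2 -3.3  1.1 -3.9  2.1 -0.9 -2.5  4.7 -1.5 -1.3 -1.9  1.3
 -0.9  3.3  1.1 -4.2  2.1  0.8]
lemon in caddy [-0.0084534  -0.23833398  0.151     ]
0 [0.50627364 0.08325443 0.17723073] [ 0.39032284  0.33101936 -0.53568141  1.98776781 -0.12222066  0.81171341
 -1.71112978]
0.6 [0.51201712 0.13734612 0.21288576] [ 0.38347197  0.37482973 -0.80691976  1.87973381  0.23752747  0.97004528
 -2.19100522]
1.2 [0.51887114 0.2018968  0.2110868 ] [ 0.34575145  0.65270593 -1.16960795  1.75204633  0.69278628  1.27342892
 -2.7038545 ]
1.72 [0.52381914 0.24849663 0.17936701] [ 0.04571899  0.69758861 -0.96316663  1.6580166   0.71888316  1.36209863
 -2.79736223]
```

View pics/crop.png

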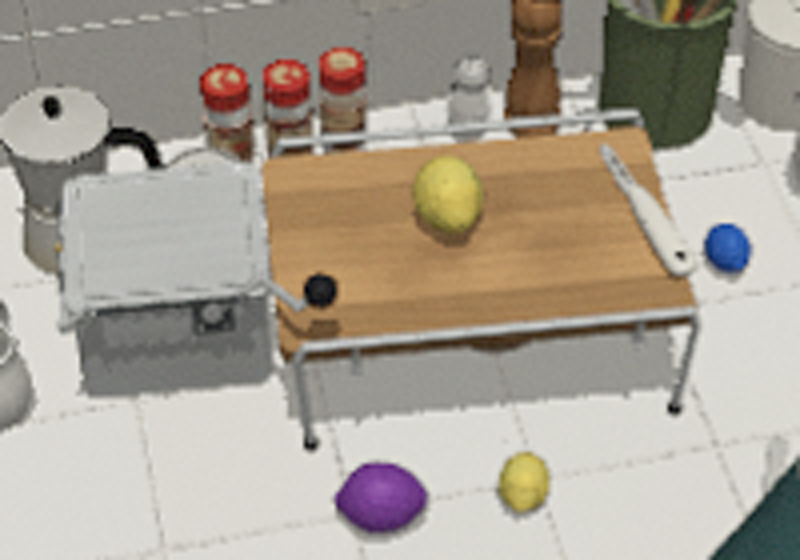

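The crop confirms it: the larger yellow lemon on the board at (448,195), long axis roughly across the board. The black knob shows at (320,290), and the small yellow one on the worktop at (525,483). I'll flip the wrist half a turn for joint range and approach the knob.

```bash
sed -i 's/y=np.array(\[0,-np.cos(t),np.sin(t)\])/y=np.array([0,np.cos(t),-np.sin(t)])/' h.py
python3 - <<'E'
from h import *
s=env.sense(); env.movel(s["ee_pos"]+[0,0,.22],rate=.2)
p,M,z=lever(0)
env.reach(p-.13*z,M); st()
print("joints",np.round(env.sense()["joint_positions"],2))
for a in (0,.9,1.72): print(np.round(solver.inverse_kinematics(*lever(a)[:2]),2))
snap("side","a1"); print(look("side","lever_knob"))
snap("scene","a2"); print(look("scene","lever_knob"))
snap("wrist","a3"); print(look("wrist","lever_knob"))
E
```

```text
t 5.25 tcpC [-0.1366 -0.1535  0.3028] F [ 0.9 -0.6  0.7] w 0.0923
joints [ 0.74  0.23 -0.84  1.84 -0.1   1.1   1.43]
[ 0.6   0.4  -0.79  1.98  0.04  0.81  1.29]
[ 0.24  0.4  -0.78  1.82  0.33  1.05  0.79]
[-0.1   0.6  -0.71  1.67  0.57  1.27  0.46]
[([-0.137, -0.123, 0.184], 0.76), ([-0.139, -0.035, 0.112], 0.56), ([-0.0, 0.082, 0.112], 0.26)]
[([-0.136, -0.123, 0.185], 0.58)]
[([-0.136, -0.124, 0.182], 0.88)]
```

View pics/a3.png

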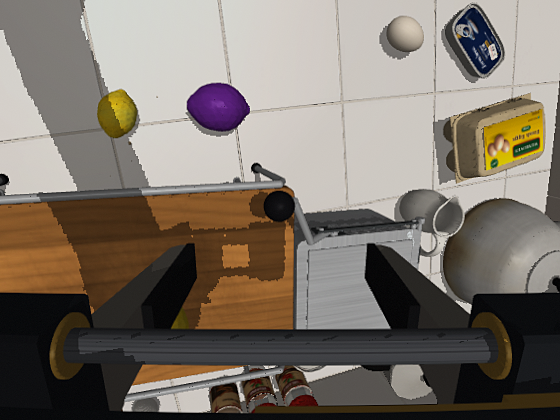

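The wrist view shows the knob at (279,207), centred between the fingers, and it agrees with the fit to 2 mm. Now I descend, grip lightly and swing the lever over.

```bash
python3 - <<'E'
from h import *
p,M,z=lever(0)
env.movel(p,M,rate=.08); st()
effector.grasp(5); st()
for a in np.arange(.125,1.74,.125).tolist()+[1.74]:
    p,M,z=lever(a); env.movel(p,M,rate=.06)
    if abs((a/.125)%4)<.01: s=st()
st()
snap("side","b1"); print(look("side","lever_knob"),look("side","caddy_lid"))
E
```

```text
t 7.33 tcpC [-0.1367 -0.1191  0.1776] F [0.1 0.5 0.3] w 0.0922
t 8.32 tcpC [-0.137 -0.12   0.177] F [-0.8 -4.5  1.4] w 0.0274
t 9.83 tcpC [-0.137  -0.0749  0.2092] F [ 0.7 -2.3  4. ] w 0.0274
t 11.33 tcpC [-0.1371 -0.0209  0.216 ] F [-1.4  0.7  3.9] w 0.0275
t 12.83 tcpC [-0.1371  0.0295  0.1957] F [-0.5  1.5  1.4] w 0.0276
t 13.57 tcpC [-0.1371  0.0478  0.1776] F [-1.2 -2.1  3.3] w 0.0272
[([-0.135, 0.049, 0.184], 0.48)] [([0.003, 0.078, 0.11], 0.39)]
```

View pics/b1.png

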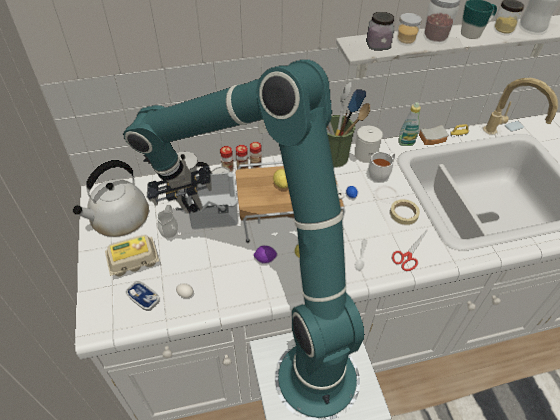

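The gripper has the lever held fully over at (180,190) and the caddy stands open. I release, back out, then check the lid and the lemon.

```bash
python3 - <<'E'
from h import *
effector.release(); st()
p,M,z=lever(1.74)
env.movel(p-.10*z,M,rate=.15)
c=env.sense()["ee_pos"]; env.movel([c[0]-.02,c[1],.42],rate=.25)
effector.grasp(5)
# tool pointing down, closing line across the board
M=Rz(yaw)@np.array([[0,1,0],[1,0,0],[0,0,-1.]])
M2=Rz(yaw)@np.array([[0,-1,0],[-1,0,0],[0,0,-1.]])
p=W([-.05,-.30,.35])
for m in (M,M2): print(solver.inverse_kinematics(p,m))
snap("side","c1"); print(look("side","lemon_center"),look("side","caddy_lid"),look("side","lever_knob"))
snap("scene","c2"); print(look("scene","lemon_center"),look("scene","lever_knob")); st()
E
```

```text
t 14.77 tcpC [-0.137   0.0486  0.1777] F [0.5 0.3 0.1] w 0.0917
[ 0.41231786  0.27747007 -0.35902327  1.58235076  0.10005413  1.29994351
 -0.06670146]
[ 1.00249927  0.58485633 -1.31147971  1.54816908  0.5676848   1.44782336
  2.69749198]
[([0.017, -0.496, 0.023], 0.66), ([-0.219, -0.157, 0.028], 0.6), ([-0.013, -0.237, 0.149], 0.59)] [([0.0, 0.081, 0.11], 0.62), ([-0.011, -0.236, 0.153], 0.59)] [([-0.138, 0.047, 0.185], 0.76)]
[([-0.224, -0.159, 0.033], 0.79), ([-0.012, -0.24, 0.15], 0.65), ([-0.219, -0.271, 0.022], 0.58), ([0.019, -0.498, 0.022], 0.45), ([-0.027, -0.262, -0.002], 0.17)] [([-0.139, 0.048, 0.186], 0.74)]
t 18.02 tcpC [-0.1571  0.0716  0.42  ] F [ 0.1 -0.2  0. ] w 0.0004
```

View pics/c2.png

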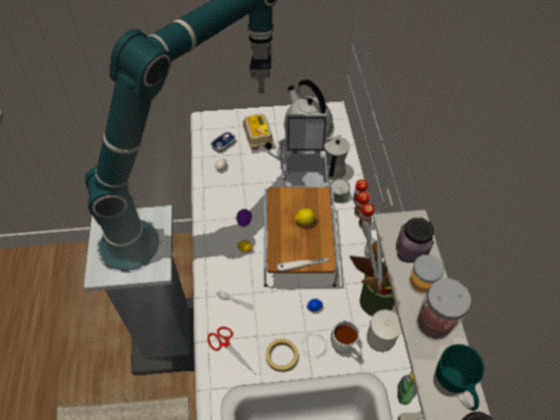

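The lid stands open by itself at (306,130) and the lemon is still at (305,217). I'll get behind the lemon and push it slowly, checking for drift.

```bash
python3 - <<'E'
from h import *
M=Rz(yaw)@np.array([[0,1,0],[1,0,0],[0,0,-1.]])
env.reach(W([-.011,-.305,.40]),M)
env.movel(W([-.011,-.305,.134]),M,rate=.2); st()
for y in (-.25,-.21):
    env.movel(W([-.011,y,.134]),M,rate=.04); env.pause(.2); st()
    for c in ("side","scene"):
        viewer.read_camera(c); print(look(c,"lemon_center"))
snap("wrist","d1"); print(look("wrist","lemon_center"))
E
```

```text
t 21.02 tcpC [-0.0102 -0.3049  0.1352] F [-0.5  0.8  0.8] w 0.0005
t 22.74 tcpC [-0.011  -0.2501  0.134 ] F [ 0.2 -0.1  0.3] w 0.0006
[([-0.224, -0.157, 0.032], 0.87), ([-0.012, -0.209, 0.15], 0.62), ([-0.219, -0.272, 0.022], 0.45)]
[([-0.217, -0.271, 0.024], 0.7), ([0.019, -0.499, 0.018], 0.62), ([-0.225, -0.161, 0.032], 0.56), ([-0.011, -0.213, 0.15], 0.53)]
t 24.29 tcpC [-0.011  -0.2102  0.134 ] F [ 0.7 -1.  -0.1] w 0.0007
[([-0.224, -0.157, 0.031], 0.83), ([-0.012, -0.167, 0.149], 0.78), ([-0.219, -0.274, 0.017], 0.69)]
[([-0.217, -0.271, 0.02], 0.71), ([-0.135, 0.047, 0.184], 0.69), ([-0.219, -0.159, 0.028], 0.68), ([0.02, -0.5, 0.02], 0.55), ([-0.012, -0.172, 0.15], 0.5)]
[([-0.012, -0.176, 0.15], 0.98), ([-0.217, -0.278, 0.02], 0.85), ([-0.226, -0.157, 0.027], 0.8)]
```

View pics/d1.png

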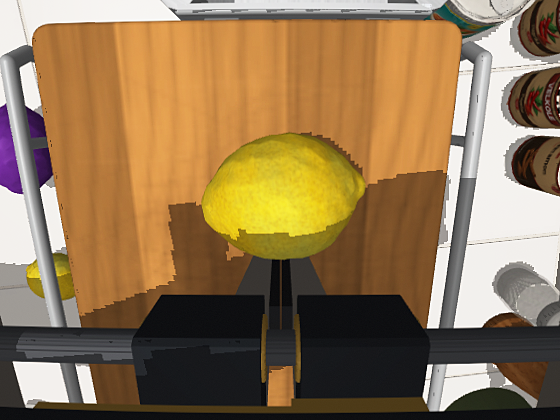

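The lemon at (283,195) rolls straight ahead of the fingers at (281,270), with no drift. I push it on over the end.

```bash
python3 - <<'E'
from h import *
M=Rz(yaw)@np.array([[0,1,0],[1,0,0],[0,0,-1.]])
env.movel(W([-.011,-.15,.134]),M,rate=.04); 
viewer.read_camera("scene"); print(look("scene","lemon_center"))
env.movel(W([-.011,-.095,.134]),M,rate=.04); env.pause(.5); st()
env.movel(W([-.011,-.15,.134]),M,rate=.2)
env.movel(W([-.011,-.15,.42]),M,rate=.3)
for c in ("side","scene"):
    snap(c,"e_"+c); print(look(c,"lemon_center"),look(c,"lever_knob"))
snap("wrist","e_wrist");print(look("wrist","lemon_center")); st()
E
```

```text
[([-0.216, -0.274, 0.024], 0.67), ([-0.012, -0.114, 0.151], 0.62), ([0.019, -0.499, 0.024], 0.49), ([-0.239, -0.649, -0.001], 0.19)]
t 28.37 tcpC [-0.011 -0.095  0.134] F [ 0.1 -0.8 -0.6] w 0.0008
[([-0.223, -0.156, 0.03], 0.68), ([-0.219, -0.274, 0.021], 0.67), ([-0.025, 0.042, 0.036], 0.54)] [([-0.137, 0.047, 0.187], 0.64)]
[([0.019, -0.503, 0.018], 0.69), ([-0.222, -0.161, 0.029], 0.58), ([-0.218, -0.27, 0.022], 0.51), ([-0.02, 0.038, 0.037], 0.47)] [([-0.137, 0.046, 0.183], 0.42)]
[([-0.023, 0.035, 0.034], 0.96), ([-0.218, -0.277, 0.018], 0.8), ([-0.224, -0.158, 0.026], 0.71)]
t 30.29 tcpC [-0.0111 -0.15    0.4195] F [ 0.1 -0.2 -0.4] w 0.0003
```

View pics/e_wrist.png

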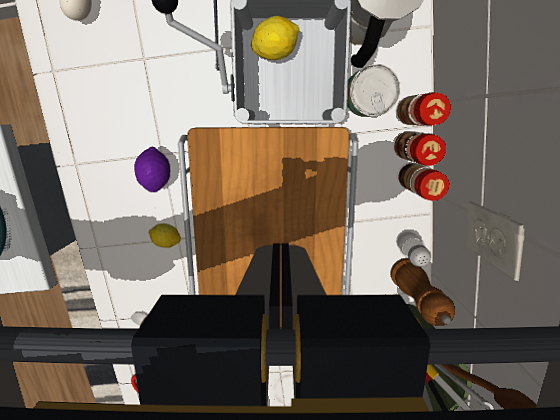

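The lemon lies in the caddy at (275,38). Now I bring the lever back under grip.

```bash
python3 - <<'E'
from h import *
p,M,z=lever(1.74)
u=p-.10*z
env.reach([u[0]-.02,u[1],.42],M)
effector.release()
env.movel(u,M,rate=.2); env.movel(p,M,rate=.1); st()
effector.grasp(6); st()
for a in np.arange(1.625,.1,-.125).tolist()+[.125,.06,.0]:
    p,M,z=lever(a); env.movel(p,M,rate=.06 if a>.3 else .03)
    if abs((a/.125)%4)<.01: st()
env.pause(.3); st()
for c in ("side","scene"):
    snap(c,"f_"+c); print(look(c,"lever_knob"),look(c,"caddy_lid"))
E
```

```text
t 34.75 tcpC [-0.1368  0.0492  0.1783] F [ 0.7 -0.3  0.1] w 0.0917
t 35.74 tcpC [-0.137   0.0479  0.1778] F [-1.3 -2.4  1.5] w 0.0276
t 36.48 tcpC [-0.1368  0.0304  0.1964] F [0.3 3.7 2.5] w 0.0276
t 37.98 tcpC [-0.137  -0.0215  0.2156] F [ 1.1 -0.7 -2.5] w 0.0271
t 39.48 tcpC [-0.1371 -0.0749  0.2094] F [ 0.1 -0.5 -0.3] w 0.0268
t 42.08 tcpC [-0.137  -0.1193  0.177 ] F [-1.5 -1.3  0.7] w 0.0272
t 42.38 tcpC [-0.137  -0.119   0.1773] F [-0.6 -1.7 -0.4] w 0.0271
[([-0.136, -0.121, 0.188], 0.69), ([-0.02, -0.4, 0.116], 0.28)] [([-0.002, 0.082, 0.109], 0.64)]
[([-0.134, -0.124, 0.185], 0.56)] [([0.005, 0.078, 0.111], 0.7), ([-0.138, -0.121, 0.187], 0.29)]
```

View pics/f_scene.png

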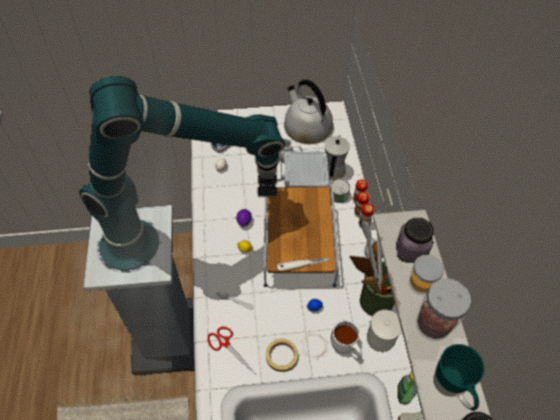

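The lid looks shut at (306,168), with the gripper still on the knob at (267,185). I press a little past the shut position to seat it, then release and back off.

```bash
python3 - <<'E'
from h import *
for a in (-.02,-.04):
    p,M,z=lever(a); env.movel(p,M,rate=.03); env.pause(.2); s=st()
effector.release(); st()
env.movel(p-.13*z,M,rate=.12)
c=env.sense()["ee_pos"]; env.movel([c[0]-.02,c[1],.42],rate=.25); st()
for c in ("side","scene"):
    _,d=snap(c,"g_"+c); print(look(c,"lever_knob"),look(c,"caddy_lid"),look(c,"lemon_center"))
i=viewer.camera_info("scene"); 
# lid height map from the scene depth: sample lid points
K,D=i["intrinsics"],i["dist_coeffs"]
v,u=np.mgrid[140:200,270:345]; n=cv2.undistortPoints(np.stack([u.ravel(),v.ravel()],1).astype(float)[:,None],K,D)[:,0]
dd=d[v,u].ravel(); P=np.stack([n[:,0]*dd,-n[:,1]*dd,-dd],1)@i["rotation"].T+i["eye"]
Q=(P-[x0,y0,0])@Rz(yaw)
m=(abs(Q[:,0])<.06)&(abs(Q[:,1])<.07)&(Q[:,2]>.05); A=np.c_[Q[m][:,:2],np.ones(m.sum())]
print("lid plane",m.sum(),np.linalg.lstsq(A,Q[m][:,2],rcond=None)[0])
E
```

```text
t 43.13 tcpC [-0.1369 -0.1202  0.1756] F [-1.2 -1.1  1.9] w 0.0272
t 43.58 tcpC [-0.1366 -0.1201  0.1747] F [-2.3  1.9  5.7] w 0.0273
t 44.62 tcpC [-0.137  -0.1217  0.1738] F [-0.3  0.6 -1.2] w 0.092
t 46.5 tcpC [-0.1578 -0.1592  0.4187] F [ 0.1 -0.5 -0.4] w 0.0921
[([-0.137, -0.123, 0.187], 0.78)] [([-0.002, 0.082, 0.111], 0.95)] [([-0.22, -0.158, 0.028], 0.73), ([-0.218, -0.273, 0.023], 0.44)]
[([-0.137, -0.126, 0.185], 0.6)] [([0.002, 0.078, 0.114], 0.89), ([-0.135, -0.038, 0.108], 0.31)] [([0.018, -0.498, 0.019], 0.73), ([-0.218, -0.272, 0.025], 0.65), ([-0.221, -0.159, 0.03], 0.61)]
lid plane 966 [0.00091798 0.00701921 0.12294934]
```

View pics/g_side.png

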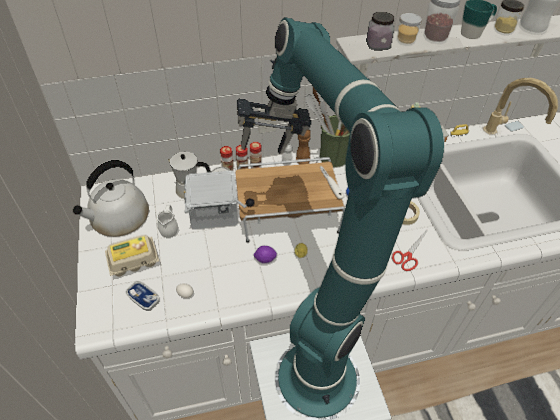

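The lid is flat (tilt 0.007 rad) and shut at (212,188). The knob is back at (250,203), the arm is clear and the other objects are where they were. I hand it in.

```bash
python3 -c "
from h import *
print(workorder.finish_job())"
```

```text
the job is handed in; nothing more can be done
None
```

The job is handed in (the call returned no verdict): the lemon was seen in the caddy before closing, the lid is shut (measured tilt 0.007 rad), the lever is back, and it took about 47 s; I moved the lever by lightly gripping its knob rather than only pushing it.

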